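Pin a piston to its connecting rod

ROBOT

A 6-joint arm with a two-finger parallel gripper is mounted at the origin on a cart in front of the work surface, level with it; the furniture and walls round the work are solid. World frame = base frame: x ahead of the robot, y to its left, z up, the work surface at z = 0. Lengths are in m, angles in rad, forces in N, time in s.
With the tool pointing down it reaches from about 0.225 to 0.875 m from the base axis. Payload 3.4 kg.
Tool frame: the origin (TCP) lies on the centre line of the jaws, within the pads' length; the fingertips stand 22 mm ahead of it and the grasp point (between the pads) lies 3 mm ahead of it; z points along the fingers, y is the line along which they close (so a half turn about z gives the same grasp; the last joint's range is limited). The gripper opens to 85 mm and grips with 20 to 120 N. Pads are 22 mm wide; open, the fingers measure 114 mm over their backs; the gripper's body (76 mm by 85 mm) begins 54 mm behind the grasp point. The pads swing forward as they close: fully open they stand 13 mm farther back than shut.
Start: joints at [1.077, 0.276, 1.505, -0, 1.361, -0.121], TCP at [0.209, 0.536, 0.253] pointing down, gripper open.
Joint ranges: [-2.89, 2.89], [-0.75, 2.08], [0.22, 2.7], [-1.18, 4.32], [0.11, 2.71], [-2.7, 2.7]. Speed limits (rad/s): [2.57, 2.57, 3.14, 3.14, 3.14, 3.14].

INTERFACE

Orientations are given as a unit quaternion [w, x, y, z].
In Python, from rig import manip gives the robot as it stands.
- The arm moves only by the shell command python3 steer.py 'ROWS' [OPENING] [FORCE]. ROWS is rows parted by semicolons, their numbers by spaces, 1 to 5 of them, each of 4 numbers: dx, dy, dz in m, then a turn about the tool's z in rad; each row shifts and turns the commanded pose from where the row before left it, along the tool's axes as they then stand; what a row does not reach is not made up. A row lasts 1/12 s, in which the tool goes at most 0.0417 m and 0.125 rad, less where a joint would pass 70% of its speed; a pose out of reach is approached as far as the arm can. OPENING is the finger opening in m, set as the command begins (- or left out keeps the last). The fingers move at their own pace and stop on an object; FORCE is the grip in N (left out, the last holds). Time passes only in rows, so rows that do not move let the fingers close. It prints the time, the measured TCP pose, the force, the opening and the grip force at its end.
- manip.get_state(): the state, without advancing time (a new reading comes with each control period).
- manip.get_image(name): name is "scene" or "top"; returns a dict with "img" (400x640x3 uint8, red, green, blue), "camera_matrix" (3x3 intrinsics, pixels), "k1" (the pictures are not rectified: a ray, as slopes to the right and down, at radius r is drawn at 1 + k1 r^2 times it, then the intrinsics apply), "T" (4x4, takes a point from camera to world coordinates). Camera axes: x right, y down, z forward; pixel columns grow to the right and rows downward; lengths in m; the calibration is good to about 2 mm. A picture is of the moment at which its call begins. There is no depth.
- manip.sign_off(): hands the job in; it is judged then, once.
The state is a dict: "clock": time; "qpos": joint angles; "qd": joint speeds; "effort": joint torques, N m; "position": TCP position; "ee_rot": TCP orientation; "contact_force": force on the tool from outside, world axes, zero at the start; "moment": the same for the moment, N m; "width": finger opening in m; "gripper_force": force on a finger pad.
Only numpy, scipy, OpenCV 4.12 (cv2) and the standard library are available. Lean on these libraries where they do the work, as an engineer would, in place of code of your own. Each camera call takes 0.05 s, during which the arm holds its last target. There are 200 camera calls.

TASK

A piston is clamped on its side in the assembly fixture, with the small end of its connecting rod lying loose between the two pin bosses, out of line. Fit the steel gudgeon pin: find the upper bore with it, bring the rod's eye into line so that it goes through, and press it fully home, its top level with the upper boss. It is a hand-push fit, so feel it in and never force it, and leave the oil can, the caliper and the loose bolt where they are.

Things in the scene. Friction and masses are not known exactly. Their poses are not given: they have to be found in the camera images.
- fixture: Fixed steel base plate, 252 x 108 x 12 mm, with a grey V-block that clamps a piston on its side and, at x = 104 to 172 mm, a rest with a white plastic top 45 mm above the bench for the rod's big end. Origin: under the plate, on the nominal axis of the pin bores (they are vertical). x: along the piston, away from its crown, towards the rod's big end. z: up, 0 at the bench.
- bore_nominal (a point): Nominal centre of the upper bore's mouth, z = 86 mm. The V-block does not locate the piston lengthwise: the real bore axis lies anywhere up to 4 mm from here along x (y is true); it is not measured, it must be found. The piston is clamped. Axes as the fixture's. Both bores 23 mm, mouths chamfered 1.5 mm. In the upper bore and the rod's eye the pin slides down by its own weight.
- piston_axis (a point): Point of the fixture 57.5 mm above the bench on the axis of the 82 mm aluminium piston (axis along x). Pin bosses, 36 mm discs with necks: lower z = 29 to 45, upper z = 70 to 86 mm. Ring belt and clamp band: x = -54 to -18 mm, up to z = 101 mm. Skirts: y = +-29 to 41 mm, x = -26 to 30 mm, up to z = 87 mm. Lower bore: snug, over its last 12 mm the pin needs 4 to 11 N.
- stop: Fixed steel stop, a 34 mm button on the base plate under the lower bore; its top at z = 29 mm ends the pin's travel. Same origin and axes as the fixture. The pin counts as forced at over 50 N between it and the rod, or 75 N between it and the fixture with its piston and stop in all.
- rod: Loose steel connecting rod lying flat, 0.34 to 0.55 kg: small end on the lower boss with 3 mm of play under the upper one, big end on the white rest. It stays where slid. Origin: on the axis of the small-end eye, at the underside, z = 45 mm; x runs along the rod to the big end (centre at x = 130 mm), z up. It starts with the eye 5 to 25 mm out of line, towards the big end.
- rod_shank (a point): Where to take the rod: middle of its I-section shank, 62 mm from the eye's axis, 56 mm above the bench. The shank is 21 mm wide here and 14 mm high, free on both sides and below; axes as the rod's. The rod is 22 mm high at both ends: small end 36 mm outside with a 23 mm eye, edges chamfered 0.8 mm, big end 62 mm outside, 77 mm over its bolts.
- pin: Loose gudgeon pin: bright steel tube standing on end on the bench, 22 mm diameter, 57.5 mm long, about 0.11 kg, both ends alike with only a small lead-in taper, 0.8 mm in radius over 1.6 mm. Origin at its middle, z along its length. Fully home, its middle is 57.75 mm above the bench and its top 0.5 mm above the upper boss.
- oil_can: Green oil can, 66 mm diameter, 175 mm high with its thin spout, standing on the bench behind the work; origin under its centre. Bystander.
- caliper: Steel vernier caliper lying flat on the bench, 92 x 204 x 8 mm; origin under its centre. Bystander.
- bolt_1: Bright hexagon-head bolt lying on the bench, 38 x 58 x 25 mm; origin under its centre. Bystander.

How it is judged:
By the outcome, as a careful person would: the job done as asked, in the order asked, and still so for the second after the job is handed in, with the robot touching nothing.
It also fails if it takes over 64 s, if anything falls off the work surface, if the arm or the gripper's body presses on something with over 40 N, if the wrist force passes 120 N, or if a joint passes its speed limit or range.

## Working session

There is one attempt and no reset: what is moved stays moved. The work goes in short steps, Python scripts to look and compute and a shell command to move; the robot and the scene stay as the last step left them, time stands still between calls to the robot, and variables do not carry over. Pictures are saved under pics/ and viewed, at most 10 in all, crops included, and the job is handed in when it is done.

```bash
ls; mkdir -p pics; cat > h.py <<'E'
from rig import manip
import numpy as np, cv2
def grab(n,fn=None):
    d=manip.get_image(n); np.savez(''+(fn or n)+'.npz',**{k:np.array(d[k]) for k in('img','camera_matrix','k1','T')})
    if fn: cv2.imwrite('pics/%s.png'%fn,d['img'][:,:,::-1])
    return d
def load(fn): return dict(np.load(''+fn+'.npz'))
def ray(d,u,v):
    K=d['camera_matrix'];k=float(d['k1'])
    p=cv2.undistortPoints(np.array([[[u,v]]],float),K,np.array([k,0,0,0.]))[0,0]
    T=d['T'];return T[:3,3],T[:3,:3]@np.array([p[0],p[1],1])
def onz(d,u,v,z):
    o,r=ray(d,u,v);return o+r*(z-o[2])/r[2]
def proj(d,P):
    T=d['T'];c=T[:3,:3].T@(np.array(P,float)-T[:3,3]);K=d['camera_matrix'];x=c[:2]/c[2];x=x*(1+float(d['k1'])*(x@x))
    return K[:2,:2]@x+K[:2,2]
E
python3 - <<'E'
from h import *
for n in('scene','top'):
    d=grab(n,n+'0'); print(n,d['camera_matrix'].round(1).tolist(),d['k1'],d['T'].round(3).tolist())
print(manip.get_state())
E
```

```text
pics
rig.py
steer.py
scene [[404.6, 0.0, 319.0], [0.0, 404.6, 202.5], [0.0, 0.0, 1.0]] 0.02969817825934059 [[0.903, -0.21, 0.376, 0.168], [-0.431, -0.429, 0.794, -0.891], [-0.005, -0.878, -0.478, 0.591], [0.0, 0.0, 0.0, 1.0]]
top [[511.1, 0.0, 323.4], [0.0, 511.1, 192.2], [0.0, 0.0, 1.0]] 0.040912059409510836 [[-0.021, -0.986, 0.167, 0.336], [-1.0, 0.024, 0.014, -0.071], [-0.018, -0.167, -0.986, 1.545], [0.0, 0.0, 0.0, 1.0]]
{'clock': 0.1, 'qpos': array([ 1.07700356e+00,  2.76512116e-01,  1.50605299e+00, -3.51299519e-06,
        1.36069314e+00, -1.20996524e-01]), 'qd': array([ 0.00156943,  0.00020133, -0.00215356,  0.00091273, -0.00190328,
        0.00061433]), 'effort': array([ 2.37295564e-03, -4.17695475e+01, -2.46405691e+01, -4.48310047e-04,
        5.75958984e-03, -2.01277949e-06]), 'position': array([0.20921317, 0.5350977 , 0.25251887]), 'ee_rot': array([-2.50347713e-04,  1.85320192e-01,  9.82677838e-01, -7.94279494e-04]), 'contact_force': array([ 0.06245045, -0.26004818, -0.00112775]), 'moment': array([0.03730985, 0.01843778, 0.02679278]), 'gripper_force': 0.0, 'width': 0.08562274985361694}
```

View pics/top0.png

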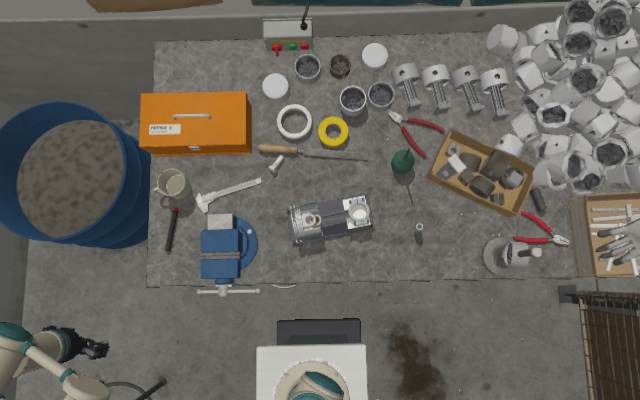

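View pics/scene0.png

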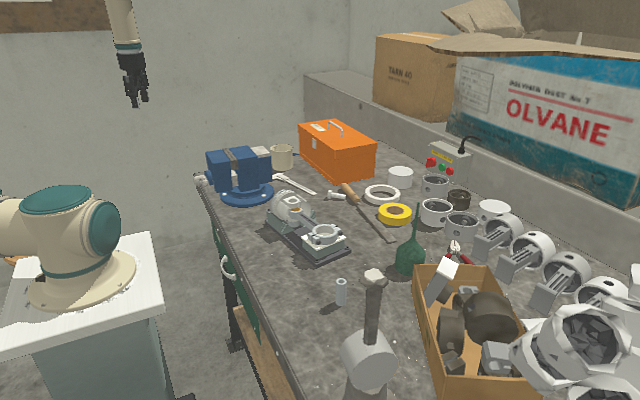

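The top view shows the fixture at about (330,218), with the piston on the left and the big end on its white rest at (358,213). The pin is at (419,228), the oil can at (402,162), the bolt at (276,165) and the caliper at (228,193). The scene view agrees: pin at (341,291), fixture at (305,225). I'll zoom in.

```bash
python3 - <<'E'
from h import *
a=load('top0')['img'][185:250,280:435,::-1]; b=load('scene0')['img'][180:310,255:360,::-1]
A=cv2.resize(a,None,fx=5,fy=5,interpolation=2); cv2.imwrite('pics/c1.png',A)
cv2.imwrite('pics/c2.png',cv2.resize(b,None,fx=4.5,fy=4.5,interpolation=2))
E
```

```text
(no output)
```

View pics/c1.png

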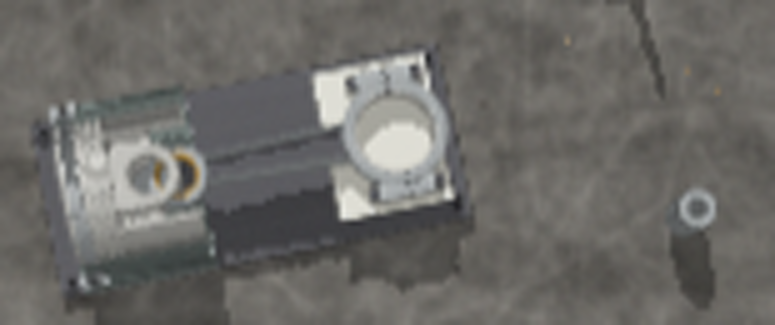

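View pics/c2.png

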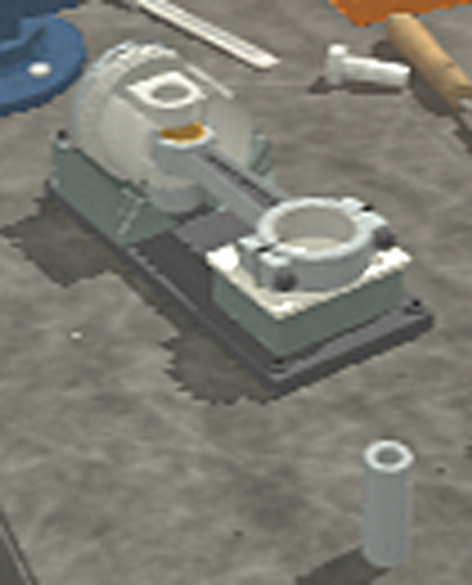

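The top crop shows the bore mouth at crop (146,172), the eye's bronze bush showing to its right at about (185,175), the big end at (397,138) and the pin top at (697,208). The scene crop has the bore at (170,93), the big end at (315,228), the pin top at (388,456), and the bush showing at (183,131).

```bash
python3 - <<'E'
from h import *
t=load('top0');s=load('scene0')
c1=lambda x,y:(280+(x+.5)/5-.5,185+(y+.5)/5-.5)
c2=lambda x,y:(255+(x+.5)/4.5-.5,180+(y+.5)/4.5-.5)
for n,z,a,b in[('bore',.086,(146,172),(170,93)),('eye',.067,(185,175),None),('big',.067,(397,136),(315,229)),('pin',.0575,(697,208),(388,456)),
 ('plateNearCrown',.012,(72,290),None),('plateFarBig',.012,(430,48),(432,320)),('plateNearBig',.012,(468,210),(275,385)),('plateFarCrown',.012,(38,125),None),
 ('restNF',.045,(312,72),None),('restFF',.045,(428,53),(408,258)),('restN',.045,(340,220),(285,303)),('restNB',.045,(455,205),None)]:
    print(n,onz(t,*c1(*a),z).round(4), onz(s,*c2(*b),z).round(4) if b else '')
# pin ring mask centroid in top
g=cv2.cvtColor(t['img'],cv2.COLOR_RGB2GRAY); sub=g[218:236,410:428]; print(sub[4:15,3:17])
E
```

```text
bore [ 0.5066 -0.006   0.086 ] [ 0.5074 -0.0104  0.086 ]
eye [ 0.5065 -0.0278  0.067 ] 
big [ 0.5264 -0.1517  0.067 ] [ 0.5317 -0.1537  0.067 ]
pin [ 0.4815 -0.3247  0.0575] [ 0.484  -0.3253  0.0575]
plateNearCrown [0.4453 0.0428 0.012 ] 
plateFarBig [ 0.5868 -0.1764  0.012 ] [ 0.5866 -0.1868  0.012 ]
plateNearBig [ 0.4878 -0.1957  0.012 ] [ 0.4851 -0.2017  0.012 ]
plateFarCrown [0.5454 0.0622 0.012 ] 
restNF [ 0.5687 -0.1038  0.045 ] 
restFF [ 0.5785 -0.1729  0.045 ] [ 0.5794 -0.171   0.045 ]
restN [ 0.4804 -0.1178  0.045 ] [ 0.5013 -0.1802  0.045 ]
restNB [ 0.4877 -0.1855  0.045 ] 
[[110 105  97  99  97 117 122 117 101  97  98 106 108 103]
 [108 102  96  98 127 142 150 145 130 105 101 107 104  99]
 [109  98  96 124 165 142 138 150 168 137 103 105 106 100]
 [107  94  98 164 152 105  97 102 146 166 107 101 105 102]
 [ 99 102  92 166 134  98  95  92 119 167 101  99  99 100]
 [100  96  89 161 143 100  90  98 131 166 105  97  95  99]
 [ 94  90  92 137 161 131 120 138 165 150 107  99  95  96]
 [ 94  93  93  94 134 158 157 161 156 115 101  99  96  93]
 [106  95  96  97  94 113 114 124  95  99 100 100  98  96]
 [111  88  91  94  91  87  78  72  98 101 102 102 103 105]
 [108  77  76  78  76  72  72  71  92 104 107 107 108 110]]
```

```bash
cat >> h.py <<'E'
def R():
    w,x,y,z=manip.get_state()['ee_rot']
    from scipy.spatial.transform import Rotation as Q
    return Q.from_quat([x,y,z,w]).as_matrix()
def tool(P,yaw=None):
    """tool-axis shift to bring TCP to P; yaw = world angle of tool y in deg"""
    s=manip.get_state();r=R();a=np.degrees(np.arctan2(r[1,1],r[0,1]))
    print('delta tool',(r.T@(np.array(P)-s['position'])).round(4),'yaw',a.round(2),'turn',None if yaw is None else np.radians((a-yaw+180)%360-180).round(4),'pos',s['position'].round(4),'t',s['clock'],'tilt',r[:,2].round(4))
E
python3 steer.py '0 0 0 .125;0 0 0 .125;0 0 0 .125;0 0 0 .125;0 0 0 .125' 0.06
python3 steer.py '0 0 0 .125;0 0 0 .125;0 0 0 .125;0 0 0 .04;0 0 0 0'
python3 -c "
from h import *
tool([.483,-.325,.12],9)"
```

```text
clock: 0.52
position: [0.2093, 0.5353, 0.2528]
ee_rot: [-0.0, 0.481, 0.877, -0.001]
contact_force: [0.6, 0.2, -0.9]
width: 0.0603
gripper_force: 0.0
clock: 0.93
position: [0.2093, 0.5353, 0.2528]
ee_rot: [0.0, 0.649, 0.761, -0.001]
contact_force: [-0.9, -0.5, -0.2]
width: 0.0601
gripper_force: 0.0
delta tool [-0.8924  0.1355  0.1335] yaw 9.02 turn 0.0004 pos [0.2093 0.5353 0.2528] t 0.9333 tilt [-5.e-04 -9.e-04 -1.e+00]
```

```bash

python3 steer.py '-.04 .006 0 0;-.04 .006 0 0;-.04 .006 0 0;-.04 .006 0 0;-.04 .006 0 0'|tail -5|head -1
python3 steer.py '-.04 .006 0 0;-.04 .006 0 0;-.04 .006 0 0;-.04 .006 0 0;-.04 .006 0 0'|sed -n 2,3p
python3 steer.py '-.04 .006 0 0;-.04 .006 0 0;-.04 .006 0 0;-.04 .006 0 0;-.04 .006 0 0'|sed -n 2,3p
python3 steer.py '-.04 .006 0 0;-.04 .006 0 0;-.04 .006 0 0;-.04 .006 0 0;-.04 .006 0 0'|sed -n 2,3p
python3 -c "
from h import *
tool([.483,-.325,.12],9)"
```

```text
position: [0.2704, 0.3409, 0.253]
position: [0.3314, 0.1482, 0.2534]
ee_rot: [0.0, 0.648, 0.761, 0.0]
position: [0.3926, -0.0448, 0.2534]
ee_rot: [0.0, 0.649, 0.761, 0.0]
position: [0.4538, -0.2377, 0.253]
ee_rot: [-0.0, 0.649, 0.761, 0.0]
delta tool [-0.0909  0.015   0.133 ] yaw 9.09 turn 0.0016 pos [ 0.4538 -0.2377  0.253 ] t 2.6 tilt [-1.e-04  5.e-04 -1.e+00]
```

```bash

python3 steer.py '-.031 .005 .03 0;-.03 .005 .03 0;-.03 .005 .03 0;0 0 .03 0;0 0 0 0'|sed -n 2,3p
python3 steer.py '0 0 .02 0;0 0 .02 0;0 0 .02 0;0 0 .02 0;0 0 0 0'|sed -n 2,6p
python3 -c "
from h import *
tool([.483,-.325,.053],9)"
```

```text
position: [0.479, -0.3194, 0.1295]
ee_rot: [-0.006, 0.649, 0.76, 0.0]
position: [0.4802, -0.3182, 0.0538]
ee_rot: [-0.003, 0.649, 0.761, 0.0]
contact_force: [-0.3, 1.1, 0.4]
width: 0.0598
gripper_force: 0.0
delta tool [-0.0071  0.0017  0.0008] yaw 9.14 turn 0.0024 pos [ 0.4802 -0.3182  0.0538] t 3.4333 tilt [-0.0049  0.0045 -1.    ]
```

```bash

python3 steer.py '-.007 .0017 0 0;0 0 0 0;0 0 0 0'|sed -n 2,6p
python3 -c "
from h import *
tool([.483,-.325,.053],9)"
python3 steer.py '0 0 0 0;0 0 0 0;0 0 0 0;0 0 0 0;0 0 0 0' 0.0 40|sed -n 2,6p
python3 steer.py '0 0 0 0;0 0 0 0;0 0 0 0;0 0 0 0;0 0 0 0' |sed -n 2,6p

```

```text
position: [0.4863, -0.3284, 0.0581]
ee_rot: [0.002, 0.649, 0.761, 0.0]
contact_force: [-0.2, -0.1, -0.3]
width: 0.0599
gripper_force: 0.0
delta tool [ 0.0039 -0.0027  0.005 ] yaw 9.06 turn 0.0011 pos [ 0.4863 -0.3284  0.0581] t 3.6833 tilt [ 0.0032 -0.0027 -1.    ]
position: [0.485, -0.3273, 0.0567]
ee_rot: [0.0, 0.649, 0.761, -0.0]
contact_force: [-0.9, 0.6, 5.2]
width: 0.0207
gripper_force: 39.0
position: [0.485, -0.3273, 0.0567]
ee_rot: [0.0, 0.649, 0.761, -0.0]
contact_force: [-1.0, -0.0, 6.1]
width: 0.0206
gripper_force: 39.1
```

```bash

python3 steer.py '0 0 -.03 0;0 0 -.03 0;0 0 -.03 0;0 0 -.03 0;0 0 0 0'|sed -n 2,6p
python3 -c "
from h import *
tool([.509,-.038,.172],9.1)"
```

```text
position: [0.4877, -0.3293, 0.182]
ee_rot: [0.006, 0.649, 0.761, 0.0]
contact_force: [1.5, -0.8, -0.3]
width: 0.0205
gripper_force: 39.3
delta tool [0.2844 0.0669 0.008 ] yaw 9.06 turn -0.0007 pos [ 0.4877 -0.3293  0.182 ] t 4.9333 tilt [ 0.009  -0.0074 -0.9999]
```

```bash

python3 steer.py '.035 .008 0 0;.035 .008 0 0;.035 .008 0 0;.035 .008 0 0;.035 .008 0 0'|sed -n 2,2p
python3 steer.py '.035 .008 0 0;.035 .008 0 0;.035 .008 0 0;0 0 0 0;0 0 0 0'|sed -n 2,6p
python3 -c "
from h import *
tool([.509,-.038,.172],9.1)"
```

```text
position: [0.4961, -0.1462, 0.175]
position: [0.5034, -0.0387, 0.1752]
ee_rot: [-0.001, 0.648, 0.762, -0.0]
contact_force: [0.6, 0.2, -0.6]
width: 0.0204
gripper_force: 39.3
delta tool [-0.0002  0.0057  0.0032] yaw 9.28 turn 0.0031 pos [ 0.5034 -0.0387  0.1752] t 5.7667 tilt [-1.4e-03  3.0e-04 -1.0e+00]
```

```bash

python3 steer.py '0 .0057 .0132 0.003;0 0 .01 0;0 0 .01 0;0 0 0 0;0 0 0 0'|sed -n 2,6p
python3 - <<'E'
from h import *
tool([.509,-.038,.152],9)
for n in('scene','top'):
    d=grab(n,n+'1')
s=load('scene1')
p=manip.get_state()['position']
for dz in(0,-.0567): print(proj(s,p+[0,0,dz]))
u,v=map(int,proj(s,p+[0,0,-.05]))
b=s['img'][v-60:v+40,u-55:u+45,::-1]; print(u-55,v-60)
t=load('top1'); u,v=map(int,proj(t,p+[0,0,-.05])); b2=t['img'][v-50:v+50,u-40:u+60,::-1]; print(u-40,v-50)
cv2.imwrite('pics/c3.png',np.hstack([cv2.resize(x,(400,400),interpolation=2) for x in(b,b2)]))
E
```

```text
position: [0.5087, -0.0403, 0.1417]
ee_rot: [-0.001, 0.651, 0.759, -0.001]
contact_force: [-0.1, 0.7, -0.2]
width: 0.0208
gripper_force: 39.3
delta tool [ 0.0023  0.0006 -0.0103] yaw 8.81 turn -0.0033 pos [ 0.5087 -0.0403  0.1417] t 6.1833 tilt [-2.7e-03  5.0e-04 -1.0e+00]
[296.87668871 185.23448747]
[297.56036944 204.96403033]
242 142
280 167
```

View pics/c3.png

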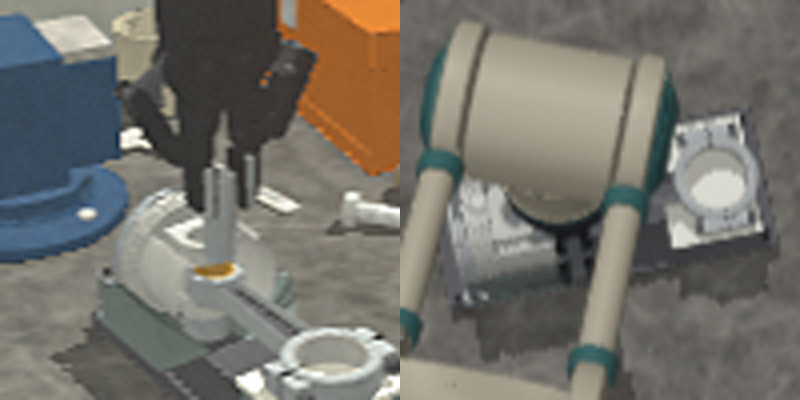

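The scene half shows the pin hanging with its bottom at about crop (220,262), about 30 mm to the rod side of the bore and clear of it. The top view of it is hidden by the arm. I'll measure both in the scene image.

```bash
python3 - <<'E'
from h import *
s=load('scene1');g=cv2.cvtColor(s['img'],cv2.COLOR_RGB2GRAY)
print('pin cols 288-305'); 
for v in(194,198,202,204,205,206,207,208,209,210): print(v,g[v,288:306])
s0=load('scene0');g0=cv2.cvtColor(s0['img'],cv2.COLOR_RGB2GRAY)
print('bore cols 282-302 rows 193-208'); 
for v in range(194,209): print(v,g0[v,282:304])
p=manip.get_state()['position'];print(onz(s,296.6,206.6,p[2]-.0567)-p)
E
```

```text
pin cols 288-305
194 [144 136  90  40  37 104 138 106 104 132 128 123 119 122 105  99 125 133]
198 [250 243 231 218 182 137 131 132 128 129 128 117 118 165 190 170 154 150]
202 [241 236 206 175 159 132 133 132 130 130 126 122 133 138 139 146 141 137]
204 [150 146 140 141 134 129 132 134 130 128 126 124 131 150 156 153 152 150]
205 [152 151 152 149 144 134 131 131 127 128 126 123 131 152 158 155 151 154]
206 [166 152 149 153 153 145 136 132 129 129 126 127 144 161 161 158 156 156]
207 [186 163 151 153 156 145 141 140 128 123 128 129 144 162 160 159 158 159]
208 [176 178 174 149 136 134 130 122 113 114 116 143 210 195 150 159 160 161]
209 [152 134 127 108 100 106 113 116 116 115 112 128 190 224 194 162 164 162]
210 [148 144 137 128 111 105 110 113 113 111 136 188 216 196 167 165 164 165]
bore cols 282-302 rows 193-208
194 [187 170 191 164 130 133 135 138 136 136 136 135 136 138 162 171 146 135
 138 143 136 131]
195 [197 177 131 135 137 137 135 135 135 135 133 135 135 135 156 194 202 167
 136 136 133 132]
196 [158 133 138 136 136 132 133 132 168 195 232 254 238 169 128 134 178 209
 184 
[... 490 characters left out ...]
2 [187 158 147 151 169 220 239 235 204 170 174 191 207 234 248 223 172 144
 137 135 139 144]
203 [185 184 160 147 146 154 173 193 209 231 241 237 215 187 156 137 152 148
 136 147 152 147]
204 [177 178 183 160 143 149 148 146 141 138 137 139 139 137 138 148 158 150
 138 149 152 151]
205 [172 177 181 195 188 156 151 150 149 146 146 144 146 145 143 151 162 152
 140 155 156 155]
206 [170 170 173 184 188 178 164 150 148 151 150 148 147 145 147 152 153 143
 145 160 157 156]
207 [168 169 171 174 179 186 184 164 150 151 154 153 149 148 139 127 154 153
 140 159 159 157]
208 [166 167 170 173 180 180 173 174 173 149 134 133 129 118 110 114 112 140
 206 195 148 157]
[-0.00558737 -0.00692898 -0.0567    ]
```

```bash
python3 - <<'E'
from h import *
s=load('scene1')
p=np.array(manip.get_state()['position']);off=onz(s,296.4,205.2,p[2]-.0567)-p;off[2]=0
b=onz(s,292.3,200.1,.086);print(off,b,b-off)
tool([*(b-off)[:2],.1477],9)
E
```

```text
[-0.00318134  0.00015153  0.        ] [ 0.50760313 -0.00940437  0.086     ] [ 0.51078448 -0.00955589  0.086     ]
delta tool [ 0.0302  0.0058 -0.0048] yaw 8.83 turn -0.003 pos [ 0.5097 -0.0403  0.1429] t 6.2833 tilt [ 0. -0. -1.]
```

```bash

python3 steer.py '0 0 -.006 -.003;.015 .0027 0 0;.015 .0025 0 0;0 0 0 0;0 0 0 0'|sed -n 2,6p
python3 -c "
from h import *
tool([.5104,-.0092,.1447],9)"
```

```text
position: [0.5104, -0.0091, 0.1497]
ee_rot: [0.001, 0.649, 0.761, 0.0]
contact_force: [0.9, -0.9, -1.3]
width: 0.0205
gripper_force: 39.3
delta tool [-0.0001 -0.      0.005 ] yaw 9.14 turn 0.0025 pos [ 0.5104 -0.0091  0.1497] t 6.7 tilt [ 1.5e-03 -6.0e-04 -1.0e+00]
```

```bash

python3 steer.py '0 0 .003 0;0 0 .002 0;0 0 .001 0;0 0 .0005 0;0 0 0 0'|sed -n 2,4p
python3 steer.py '0 0 .0005 0;0 0 .0005 0;0 0 .0005 0;0 0 0 0'|sed -n 2,4p

```

```text
position: [0.5099, -0.0095, 0.142]
ee_rot: [-0.0, 0.649, 0.761, -0.0]
contact_force: [0.8, 0.7, -1.2]
position: [0.5099, -0.0092, 0.1407]
ee_rot: [-0.0, 0.649, 0.761, -0.0]
contact_force: [-0.4, -0.5, -0.8]
```

```bash

python3 steer.py '0 0 .0007 0;0 0 .0007 0;0 0 .0007 0;0 0 0 0'|sed -n 2,4p
python3 steer.py '0 0 .0007 0;0 0 .0007 0;0 0 .0007 0;0 0 0 0'|sed -n 2,4p

```

```text
position: [0.5095, -0.0091, 0.1384]
ee_rot: [-0.001, 0.649, 0.761, -0.0]
contact_force: [-1.6, 1.1, -0.4]
position: [0.5095, -0.0091, 0.1363]
ee_rot: [-0.001, 0.649, 0.761, -0.0]
contact_force: [-2.9, 1.8, 0.6]
```

```bash

python3 steer.py '.0006 -.0007 0 0;0 0 .001 0;0 0 .001 0;0 0 0 0'|sed -n 2,4p
python3 steer.py '0 0 .001 0;0 0 .001 0;0 0 .001 0;0 0 0 0'|sed -n 2,4p

```

```text
position: [0.5093, -0.0088, 0.1345]
ee_rot: [0.0, 0.649, 0.761, 0.0]
contact_force: [-1.8, 0.4, -0.4]
position: [0.5093, -0.0088, 0.1314]
ee_rot: [-0.0, 0.649, 0.761, 0.0]
contact_force: [-0.7, 0.2, -0.7]
```

```bash

python3 steer.py '.0001 -.0003 .001 0;0 0 .001 0;0 0 .001 0;0 0 .001 0;0 0 0 0'|sed -n 2,4p
python3 steer.py '0 0 0 0;0 0 0 0;0 0 0 0;0 0 0 0' 0.05|sed -n 2,6p
python3 steer.py '0 0 -.03 0;0 0 -.03 0;0 0 -.03 0;0 0 0 0;0 0 0 0'|sed -n 2,2p

```

```text
position: [0.5091, -0.0087, 0.1274]
ee_rot: [0.0, 0.649, 0.761, 0.0]
contact_force: [-1.4, -0.3, -1.2]
position: [0.5094, -0.0087, 0.1278]
ee_rot: [0.0, 0.649, 0.761, 0.0]
contact_force: [-0.1, -0.2, -0.3]
width: 0.05
gripper_force: 0.0
position: [0.5103, -0.0088, 0.2196]
```

```bash
python3 -c "
from h import *
tool([.5207,-.0887,.12],8.4)"
```

```text
delta tool [-0.0804 -0.0028  0.0997] yaw 9.05 turn 0.0114 pos [ 0.5103 -0.0088  0.2196] t 9.95 tilt [ 5.2e-03 -6.0e-04 -1.0e+00]
```

```bash

python3 steer.py '-.027 0 0 .01;-.027 -.001 0 0;-.026 -.001 .03 0;0 0 .03 0;0 0 0 0'|sed -n 2,2p
python3 - <<'E'
from h import *
manip.get_image('scene')
tool([.5207,-.0887,.12],8.4)
s=grab('scene','scene2')
p=manip.get_state()['position'];print(p+0)
b=s['img'][130:270,250:390,::-1]
cv2.imwrite('pics/c4.png',cv2.resize(b,(595,595),interpolation=2))
E
```

```text
position: [0.5145, -0.0879, 0.1514]
delta tool [-0.002   0.005   0.0338] yaw 8.4 turn 0.0 pos [ 0.5158 -0.0875  0.1539] t 10.4167 tilt [-0.0094  0.0034 -0.9999]
[ 0.51754113 -0.08751832  0.15598426]
```

View pics/c4.png

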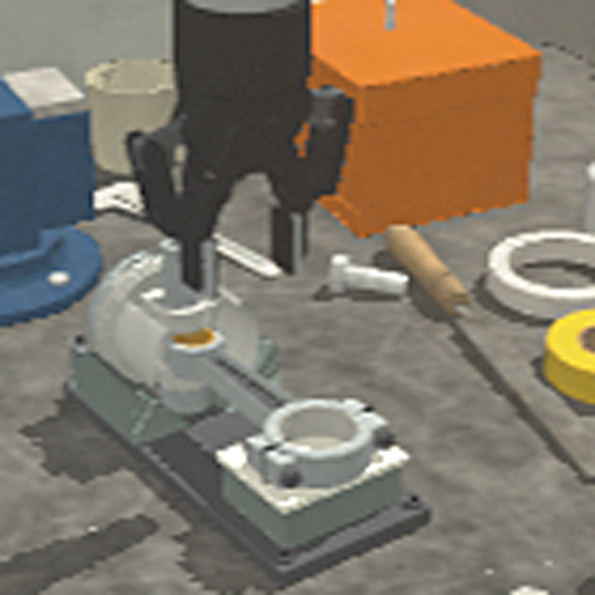

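The pin is standing in the upper bore, visible behind the left finger at (175,265), and the rod is undisturbed with its big end at (323,432). Now I'll take the shank.

```bash

python3 steer.py '-.0015 .003 .02 0;0 0 .02 0;0 0 .02 0;0 0 0 0;0 0 0 0'|sed -n 2,4p
python3 -c "
from h import *
tool([.5207,-.0887,.059],8.4)"
```

```text
position: [0.5224, -0.0884, 0.0983]
ee_rot: [-0.0, 0.652, 0.758, 0.0]
contact_force: [0.4, 0.0, 0.3]
delta tool [-0.0001 -0.0017  0.0393] yaw 8.54 turn 0.0025 pos [ 0.5224 -0.0884  0.0983] t 10.8833 tilt [-1.e-04  3.e-04 -1.e+00]
```

```bash

python3 steer.py '0 -.001 .02 0.002;0 0 .0193 0;0 0 0 0;0 0 0 0'|sed -n 2,4p
python3 steer.py '0 0 0 0;0 0 0 0;0 0 0 0;0 0 0 0' 0.0 40|sed -n 2,6p
python3 steer.py '0 0 0 0;0 0 0 0;0 0 0 0' |sed -n 2,6p
python3 -c "
from h import *
tool([.5093,-.0088,.059],8.4)"
```

```text
position: [0.5219, -0.0891, 0.0595]
ee_rot: [0.0, 0.653, 0.757, 0.0]
contact_force: [0.3, -0.1, 0.4]
position: [0.522, -0.0896, 0.0601]
ee_rot: [0.001, 0.653, 0.757, 0.0]
contact_force: [-0.8, 0.2, 5.6]
width: 0.021
gripper_force: 38.9
position: [0.522, -0.0896, 0.0601]
ee_rot: [0.001, 0.653, 0.757, 0.0]
contact_force: [-2.0, 0.2, 5.2]
width: 0.0207
gripper_force: 38.9
delta tool [ 0.0817 -0.0008  0.001 ] yaw 8.4 turn 0.0 pos [ 0.522  -0.0896  0.0601] t 11.8 tilt [ 2.3e-03 -9.0e-04 -1.0e+00]
```

```bash

python3 steer.py '0 0 -.0005 0;.003 -.0004 0 0;.003 -.0004 0 0;.003 0 0 0;0 0 0 0'|sed -n 2,6p
python3 steer.py '.0015 0 0 0;.001 0 0 0;0 0 0 0'|sed -n 2,6p
python3 -c "
from h import *
tool([.5093,-.0088,.059],8.4)
d=grab('scene','scene3');cv2.imwrite('pics/c5.png',cv2.resize(d['img'][150:240,250:350,::-1],(600,540),interpolation=2))"
```

```text
position: [0.5211, -0.0821, 0.0601]
ee_rot: [0.003, 0.653, 0.757, 0.0]
contact_force: [1.5, -5.1, 2.8]
width: 0.0211
gripper_force: 38.8
position: [0.5209, -0.0801, 0.0602]
ee_rot: [0.003, 0.653, 0.757, -0.0]
contact_force: [0.9, -6.8, 2.9]
width: 0.0209
gripper_force: 38.8
delta tool [ 0.0722 -0.001   0.0008] yaw 8.44 turn 0.0007 pos [ 0.5209 -0.0801  0.0602] t 12.4667 tilt [ 0.0048 -0.0043 -1.    ]
```

View pics/c5.png

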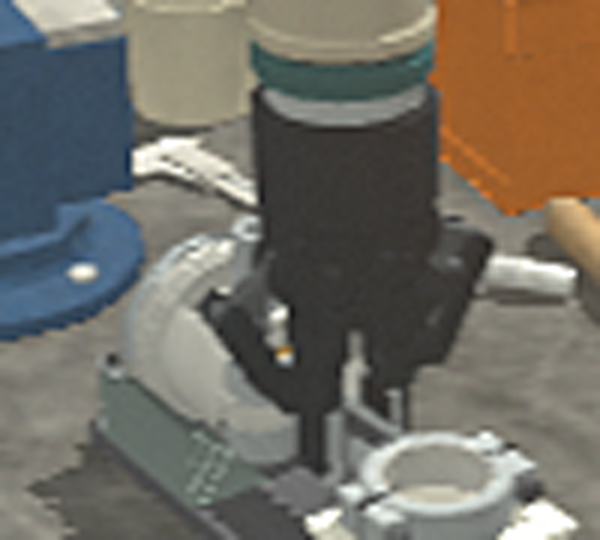

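The pin's top still shows at crop (245,228), left of the gripper body, so it is still sitting high on the rod. I'll keep sliding in small steps.

```bash

python3 steer.py '.0015 -.0005 0 0;.0015 -.0005 0 0;.001 0 0 0;0 0 0 0'|sed -n 2,4p
python3 -c "
from h import *
tool([.5093,-.0088,.059],8.4)"
python3 steer.py '.0007 0 0 0;.0007 0 0 0;0 0 0 0'|sed -n 2,4p
python3 -c "
from h import *
tool([.5093,-.0088,.059],8.4)
g=cv2.cvtColor(load('scene3')['img'],cv2.COLOR_RGB2GRAY);h=cv2.cvtColor(grab('scene','scene4')['img'],cv2.COLOR_RGB2GRAY)
print(g[184:194,286:294]);print(h[184:194,286:294])"
```

```text
position: [0.5194, -0.0758, 0.0601]
ee_rot: [0.003, 0.653, 0.757, 0.0]
contact_force: [1.1, -4.7, 3.2]
delta tool [ 0.0677 -0.0002  0.0009] yaw 8.41 turn 0.0001 pos [ 0.5194 -0.0758  0.0601] t 12.85 tilt [ 0.0051 -0.0033 -1.    ]
position: [0.5192, -0.0745, 0.0602]
ee_rot: [0.003, 0.653, 0.757, 0.0]
contact_force: [0.8, -5.5, 3.3]
delta tool [ 0.0664 -0.0002  0.0009] yaw 8.41 turn 0.0001 pos [ 0.5192 -0.0745  0.0602] t 13.1 tilt [ 0.005  -0.0034 -1.    ]
[[137 136 107  73  72  90  92  61]
 [138 136 125 123 126 109  74  58]
 [126 127 123 155 184 208 191  93]
 [118 121 133 193 196 151 137  91]
 [122 120 149 207 184 122 115  85]
 [122 120 117 138 191 218 184 106]
 [178 229 203 144 123 128 105  53]
 [234 249 191 125 131 120  80  46]
 [195 199 170 128 134 116  67  51]
 [197 171 131 131 135 115  66  65]]
[[139 136 107  79  83  70  47  56]
 [140 134 126 124 132 105  48  56]
 [127 125 122 124 143 124  54  53]
 [117 117 149 213 232 170  60  51]
 [121 110 179 220 164  92  55  55]
 [123 117 151 210 187  93  46  53]
 [180 227 183 143 134  66  45  56]
 [236 239 165 129 100  41  71  83]
 [197 181 146 119  79  46  72  71]
 [199 168 131 136 105  65  76  61]]
```

```bash
cat > chk.py <<'E'
from h import *
tool([.5093,-.0088,.059],8.4)
h=cv2.cvtColor(grab('scene','s')['img'],cv2.COLOR_RGB2GRAY); print(h[184:206:1,285:293])
E
python3 steer.py '.0005 0 0 0;.0003 0 0 0;0 0 0 0;0 0 0 0'|sed -n 2,4p
python3 chk.py
```

```text
position: [0.519, -0.0737, 0.0601]
ee_rot: [0.003, 0.653, 0.757, 0.0]
contact_force: [1.4, -4.4, 3.7]
delta tool [ 0.0656 -0.0002  0.0009] yaw 8.41 turn 0.0001 pos [ 0.519  -0.0737  0.0601] t 13.4833 tilt [ 0.0048 -0.0033 -1.    ]
[[137 138 136 106  78  79  64  52]
 [143 138 134 130 129 136 106  50]
 [124 127 127 129 130 133 111  59]
 [116 118 122 126 123 128 104  58]
 [121 122 123 122 122 124  96  48]
 [125 122 122 118 138 137  83  46]
 [193 179 226 233 222 160  64  54]
 [193 233 245 204 155 105  43  86]
 [193 194 197 203 182 107  54  77]
 [192 198 169 133 129  93  78  81]
 [166 131 135 141 133 103  94  77]
 [135 141 145 132 101  88  91  73]
 [147 148 132 101  86  87  81  71]
 [137 131  92  90  90  79  75  80]
 [ 73  89  92  88  80  78  78  74]
 [ 84  86  89  81  78  77  76  81]
 [ 91  60  51  61  73  79  73  89]
 [ 74  59  56  53  58  72  77  88]
 [ 57  57  53  50  50  62  73  71]
 [ 57  50  56  55  53  50  74  77]
 [ 55  49  53  54  54  54  54  90]
 [ 70  57  52  52  56  53  49  75]]
```

```bash

python3 steer.py '0 0 0 0;0 0 0 0;0 0 0 0'|sed -n 2,4p
python3 chk.py
```

```text
position: [0.519, -0.0737, 0.0601]
ee_rot: [0.003, 0.653, 0.757, 0.0]
contact_force: [0.9, -5.5, 2.8]
delta tool [ 0.0656 -0.0001  0.0009] yaw 8.4 turn 0.0001 pos [ 0.519  -0.0737  0.0601] t 13.7833 tilt [ 0.0048 -0.0033 -1.    ]
[[137 138 135 107  79  79  63  48]
 [143 140 135 128 126 136 108  48]
 [124 125 126 128 129 135 109  60]
 [117 118 123 124 124 127 105  60]
 [121 122 123 121 121 125  96  46]
 [127 121 122 118 136 136  82  45]
 [192 178 228 233 222 160  66  55]
 [193 234 246 204 155 104  42  85]
 [192 193 196 201 183 107  55  80]
 [193 197 169 134 129  93  79  82]
 [166 131 137 143 133 104  92  77]
 [137 140 144 131 101  88  90  74]
 [146 147 132 101  87  90  80  69]
 [137 130  92  88  89  81  77  77]
 [ 73  89  91  89  79  76  75  76]
 [ 84  85  89  84  77  75  76  82]
 [ 91  58  53  60  76  77  75  89]
 [ 75  59  58  51  56  71  76  86]
 [ 56  56  53  55  52  61  74  72]
 [ 56  53  55  56  51  48  76  76]
 [ 56  47  53  54  55  54  54  89]
 [ 72  58  52  55  55  54  48  75]]
```

```bash

python3 steer.py '0 0 0 0;0 0 0 0;0 0 0 0;0 0 0 0' 0.05|sed -n 2,6p
python3 steer.py '0 0 -.03 0;0 0 -.03 0;0 0 -.03 0;-.03 0 0 0;0 0 0 0'|sed -n 2,2p
python3 -c "
from h import *
tool([.5093,-.0088,.14],8.4)
d=grab('scene','scene5');cv2.imwrite('pics/c6.png',cv2.resize(d['img'][150:240,250:350,::-1],(600,540),interpolation=2))"
```

```text
position: [0.5165, -0.0716, 0.0586]
ee_rot: [-0.0, 0.654, 0.757, 0.0]
contact_force: [0.7, 0.4, -0.7]
width: 0.05
gripper_force: 0.0
position: [0.5239, -0.1051, 0.1511]
delta tool [ 0.0974 -0.0005  0.0106] yaw 8.34 turn -0.001 pos [ 0.5239 -0.1051  0.1511] t 14.5833 tilt [ 0.0065 -0.0046 -1.    ]
```

View pics/c6.png

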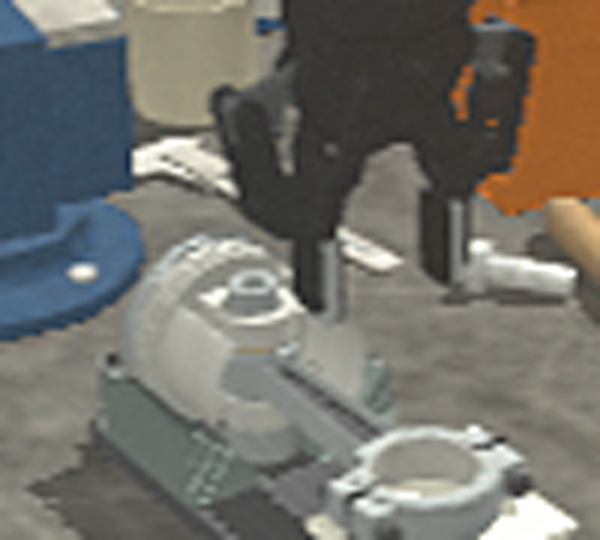

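The pin has dropped through the eye. Its top stands about 10 mm above the boss at crop (252,280), so it is at the start of the snug lower bore. Next I'll close the fingers and press.

```bash

python3 steer.py '.03 0 0 0;.03 0 0 0;.03 0 0 0;0 0 0 0;0 0 0 0' 0.0 40|sed -n 2,6p
python3 -c "
from h import *
tool([.5093,-.0088,.13],8.4)"
python3 steer.py '0 0 0 0;0 0 0 0' |sed -n 2,6p
python3 -c "
from h import *
tool([.5093,-.0088,.13],8.4)"
```

```text
position: [0.5068, -0.0108, 0.1479]
ee_rot: [-0.001, 0.653, 0.758, -0.001]
contact_force: [0.4, 0.0, -0.7]
width: -0.0001
gripper_force: 0.0
delta tool [0.0016 0.0028 0.0179] yaw 8.53 turn 0.0023 pos [ 0.5068 -0.0108  0.1479] t 15.05 tilt [-2.5e-03  8.0e-04 -1.0e+00]
position: [0.5081, -0.0131, 0.1485]
ee_rot: [-0.0, 0.654, 0.757, -0.0]
contact_force: [1.1, -0.9, 0.4]
width: 0.0002
gripper_force: 0.0
delta tool [0.0041 0.0018 0.0185] yaw 8.34 turn -0.001 pos [ 0.5081 -0.0131  0.1485] t 15.2167 tilt [-5.e-04 -1.e-04 -1.e+00]
```

```bash

python3 steer.py '.004 .0018 .01 0;0 0 .01 0;0 0 .003 0;0 0 .002 0;0 0 0 0'|sed -n 2,4p
python3 steer.py '0 0 .001 0;0 0 .001 0;0 0 .001 0;0 0 0 0'|sed -n 2,4p
python3 steer.py '0 0 .001 0;0 0 .001 0;0 0 .001 0;0 0 0 0'|sed -n 2,4p
```

```text
position: [0.5088, -0.0086, 0.1228]
ee_rot: [-0.001, 0.654, 0.757, -0.001]
contact_force: [-1.2, -0.3, -0.2]
position: [0.5094, -0.0084, 0.1208]
ee_rot: [0.0, 0.654, 0.757, 0.0]
contact_force: [-0.5, 0.1, -0.4]
position: [0.5095, -0.0084, 0.1178]
ee_rot: [0.0, 0.654, 0.757, 0.0]
contact_force: [0.6, -0.8, -1.2]
```

```bash

for i in 1; do python3 steer.py '0 0 .001 0;0 0 .001 0;0 0 0 0'|sed -n 2,4p; done
python3 steer.py '0 0 .001 0;0 0 .001 0;0 0 0 0'|sed -n 2,4p
python3 steer.py '0 0 .001 0;0 0 .001 0;0 0 0 0'|sed -n 2,4p
```

```text
position: [0.5095, -0.0085, 0.1159]
ee_rot: [0.0, 0.654, 0.757, 0.0]
contact_force: [-0.1, -0.5, 0.7]
position: [0.5095, -0.0084, 0.1137]
ee_rot: [0.0, 0.654, 0.757, 0.0]
contact_force: [0.3, -0.2, 2.0]
position: [0.5093, -0.0084, 0.1115]
ee_rot: [-0.0, 0.654, 0.757, 0.0]
contact_force: [0.6, -0.3, 0.9]
```

```bash

python3 steer.py '0 0 .0007 0;0 0 .0007 0;0 0 0 0'|sed -n 2,4p
python3 steer.py '0 0 .0007 0;0 0 .0007 0;0 0 0 0'|sed -n 2,4p
python3 -c "
from h import *
d=grab('scene','scene6');cv2.imwrite('pics/c7.png',cv2.resize(d['img'][150:240,250:350,::-1],(600,540),interpolation=2))"
```

```text
position: [0.5094, -0.0084, 0.1102]
ee_rot: [-0.0, 0.654, 0.757, 0.0]
contact_force: [0.9, -0.5, 1.6]
position: [0.5093, -0.0084, 0.1088]
ee_rot: [-0.0, 0.654, 0.757, 0.0]
contact_force: [0.9, -0.2, 1.3]
```

View pics/c7.png

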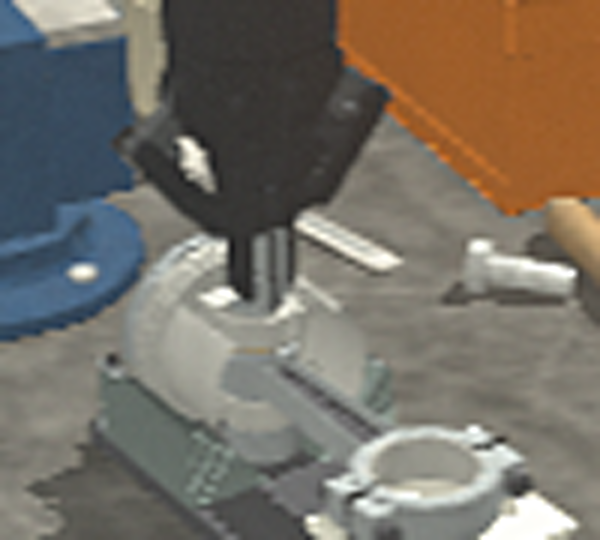

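The fingertips are now nearly at the boss face, at crop (262,310), with the pin under them. I'll feel for the stop.

```bash

python3 steer.py '0 0 .0005 0;0 0 .0005 0'|sed -n 2,4p
python3 steer.py '0 0 .0005 0;0 0 0 0'|sed -n 2,4p
python3 steer.py '0 0 .0005 0;0 0 0 0'|sed -n 2,4p
```

```text
position: [0.5098, -0.0085, 0.1086]
ee_rot: [0.0, 0.654, 0.757, 0.0]
contact_force: [-1.2, -0.6, 10.1]
position: [0.5098, -0.0085, 0.1086]
ee_rot: [0.001, 0.654, 0.757, 0.0]
contact_force: [-0.5, -0.1, 10.0]
position: [0.51, -0.0086, 0.1086]
ee_rot: [0.001, 0.654, 0.757, 0.0]
contact_force: [-2.0, -0.9, 12.9]
```

```bash

python3 steer.py '0 0 .0007 0;0 0 .0007 0;0 0 0 0'|sed -n 2,4p
python3 steer.py '0 0 .0007 0;0 0 .0007 0;0 0 0 0'|sed -n 2,4p
```

```text
position: [0.5104, -0.0087, 0.1085]
ee_rot: [0.001, 0.654, 0.757, 0.001]
contact_force: [-3.2, 0.2, 21.4]
position: [0.5105, -0.0087, 0.1084]
ee_rot: [0.002, 0.654, 0.757, 0.001]
contact_force: [-5.6, 0.3, 29.3]
```

Solid stop at about 86.5 mm. I'll back off, retreat and look.

```bash

python3 steer.py '0 0 -.004 0;0 0 -.02 0;0 0 -.03 0;0 0 -.03 0;0 0 0 0'|sed -n 2,4p
python3 steer.py '0 -.03 -.03 0;0 -.03 -.03 0;0 -.03 0 0;0 -.03 0 0;0 0 0 0'|sed -n 2,4p
python3 -c "
from h import *
d=grab('scene','scene7');t=grab('top','top7')
a=cv2.resize(d['img'][180:230,265:325,::-1],(480,400),interpolation=2);b=cv2.resize(t['img'][190:240,285:325,::-1],(320,400),interpolation=2)
cv2.imwrite('pics/c8.png',np.hstack([a,b]))"
```

```text
position: [0.5121, -0.0087, 0.1931]
ee_rot: [0.004, 0.654, 0.757, 0.003]
contact_force: [0.5, -0.5, 0.4]
position: [0.3852, -0.0251, 0.2463]
ee_rot: [-0.003, 0.654, 0.757, -0.002]
contact_force: [0.2, 1.2, -0.3]
```

View pics/c8.png

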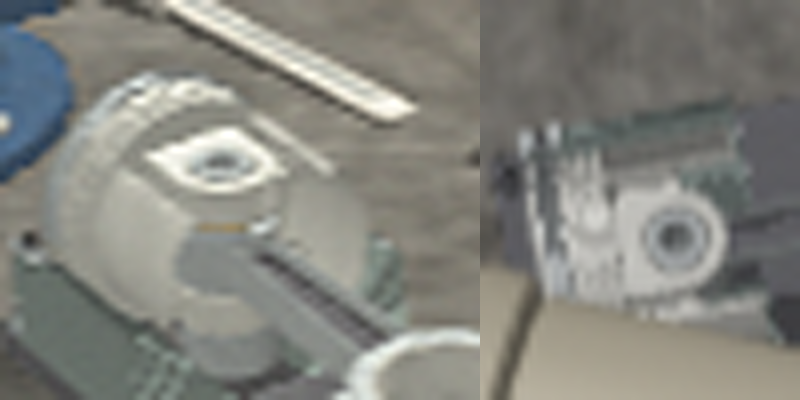

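Both views show the pin's ring level with the upper boss, at crop (217,162) in the scene view and (677,238) in the top view. The rod is held on it and the robot is clear, so I'm handing in.

```bash
python3 -c "
from rig import manip
print(manip.sign_off())"
```

```text
the job is handed in; nothing more can be done
None
```

The gudgeon pin is through the upper bore, rod eye and lower bore, and pressed home against the stop at about 29 N, its top level with the upper boss. The arm is clear, nothing went near the oil can, caliper or bolt, and the job is handed in.

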